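Brace the fastener jar in the desk vise and take off its tight cap

TASK

Slide the movable jaw of the small desk vise fully home against the square jar, so that the jar is squared up and braced between the jaws. Then unscrew the tight metal cap counterclockwise as seen from above, about a quarter turn, until the threads let go and no further, without twisting, tipping or lifting the jar, and raise the cap straight up. Finish while still holding the cap level over the jar with its lower edge about 2 cm clear above the jar's mouth, the jar still clamped, and leave the other things on the desk where they are.

Things in the scene. Friction and masses are not known exactly. Their poses are not given: they have to be found in the camera images.
- vise: small steel desk vise bolted to the desk: base plate 100 (x) x 225 (y) x 18 mm, reaching in its own y from -75 to +150 mm. Origin on the desk surface under the clamping place, z up. The fixed jaw stands at its -y end, rubber face at y = -35 mm, 76 mm wide, its top 63 mm above the desk; the movable jaw comes from the +y side.
- jaw (a joint): travel of the movable jaw in m, 0 fully open, growing as it slides closed along the vise's -y. Its rubber face is at vise y = 0.075 - value: snug on the squared-up jar at 0.040. Stiff (about 12 N to slide, up to 19 N while it also pushes the jar along); stays where it is left. Face plate 20 mm thick, 76 mm wide, top 63 mm above the desk; behind it a carriage 46 mm wide, top 40 mm above the desk.
- jaw_post (a point): centre of the top of the square black post, 18 x 18 mm, sides along the vise's x and y, by which the movable jaw is pinched and slid; it stands 38 mm tall on the carriage, top 78 mm above the desk, centre 45 mm behind (vise +y) the jaw's rubber face
- jar: square clear glass jar with brass fasteners in it, about 0.45 kg, loose and slightly askew on the vise base (18 mm above the desk) between the open jaws. Body 70 x 70 x 78 mm, neck 41 mm across. Origin: centre of the underside, z up, sides along x and y. Two thread lugs, each 60 degrees wide, on the neck at its +x and -x.
- jar_mouth (a point): centre of the jar's mouth (rim of its rubber seal, under the cap), 106 mm above the jar's underside; with the cap off the springy seal rises 4 mm above this
- cap: round ribbed aluminium screw cap on the jar, 62 mm across, 26 mm tall, 50 g. Origin: centre of its lower edge, z up; shut, it is 85 mm above the jar's underside. Two inner lugs, each 60 degrees wide, at its +x and -x, pressed up under the jar's lugs by the seal: 0.2 to 0.4 Nm turns it. It does not rise as it turns.
- cap_top (a point): centre of the cap's top, 26 mm above its origin. Shut, the cap's x axis is within 7 degrees of the jar's x axis; 60 to 75 degrees counterclockwise from the jar's x its lugs are free and it lifts straight off; past 120 degrees they meet the jar's lugs again
- mug: white mug, 80 mm across, 85 mm tall, handle on its +y side, a bystander; origin at the centre of its underside
- gluestick: white glue stick standing on end, 26 mm across, 85 mm tall, a bystander; origin at the centre of its underside
- eraser: dark eraser, 45 x 22 x 13 mm, a bystander; origin at the centre of its underside
- stapler: black stapler, about 160 x 34 x 50 mm, a bystander; origin at the centre of its underside
- tape: roll of clear tape lying flat, 84 mm across, 24 mm tall, a bystander; origin at the centre of its underside
- sanitizer: small clear pump bottle, 48 mm across, 130 mm tall, a bystander; origin at the centre of its underside
- notes: block of paper notes, 76 x 76 x 22 mm, a bystander; origin at the centre of its underside
There are look-alikes about, which are no part of the job. Leave any blue, green or orange look-alike of the jar alone.

How it is judged:
By the outcome, as a careful person would: the job done as asked, in the order asked, and still so for the second after the job is handed in, while the arm keeps its last pose, push and grip.
It also fails if it takes over 51 s, if anything falls off the work surface, if the arm or the gripper's body presses on something with over 40 N, if the wrist force passes 120 N, or if a joint passes its speed limit or range.

ROBOT

A 7-joint arm with a two-finger parallel gripper is mounted at the origin on the work surface. World frame = base frame: x ahead of the robot, y to its left, z up, the work surface at z = 0. Lengths are in m, angles in rad, forces in N, time in s.
With the tool pointing down it reaches from about 0.4 to 0.85 m from the base axis. Payload 10.4 kg.
Tool frame: the origin (TCP) lies midway between the tips of the shut fingers; the grasp point (between the pads) lies 19 mm behind it (bot.hold_point_z is the distance from the TCP to the grasp point, in m); z points along the fingers, y is the line along which they close (so a half turn about z gives the same grasp; the last joint's range is limited). The gripper opens to 87 mm and grips with 3 to 60 N. Pads are 19 mm wide; open, the fingers measure 117 mm over their backs; the gripper's body (75 mm by 190 mm) begins 51 mm behind the grasp point.
Start: joints at [-1.294, 0.332, -0.065, 1.46, 0.022, 1.35, -0.088], TCP at [0.185, 0.597, 0.223] pointing down, gripper open.
Joint ranges: [-2.6, 2.6], [-0.5, 2.12], [-1.47, 1.34], [0.16, 2.42], [-1.27, 4.41], [0.06, 2.06], [-2.6, 2.6]. Speed limits (rad/s): [2.22, 2.22, 2.79, 2.79, 3.14, 3.14, 3.14].

INTERFACE

Orientations are given as [roll, pitch, yaw] about the fixed x, y, z axes, in that order (R = Rz(yaw) Ry(pitch) Rx(roll)).
In Python, from plant import bot gives the robot as it stands.
- The arm moves only by the tool servo_tool, never from a script. Its argument "moves" is a list of rows, each an object with "claw": the gripper command: -1 is fully open, 1 is shut, values between are in proportion; "xyz": the shift along the tool's x, y, z in cm, a list of three; "turn": the turn about the tool's z in degrees. In form: [{"claw": claw, "xyz": [dx, dy, dz], "turn": turn}, ...]. A call has 1 to 5 rows; each row shifts and turns the commanded pose from where the row before left it, along the tool's axes as they then stand; what a row does not reach is not made up. A row lasts 1/10 s, in which the tool goes at most 50 mm and 8.59 degrees, less where a joint would pass 70% of its speed; a pose out of reach is approached as far as the arm can. A call with a gripper value outside its range is refused whole. The fingers move at their own pace and stop on an object; the grip force is fixed at half the most. Time passes only in rows, so rows that do not move let the fingers close. It gives the time, the measured TCP pose, the force, the opening and the grip force at its end, in the units of the state.
- bot.sense(): the state, without advancing time (a new reading comes with each control period).
- bot.get_image(name): name is "scene" or "top" or "wrist"; returns a dict with "frame" (400x640x3 uint8, red, green, blue), "range_z" (400x640 float32, m along the optical axis (not along the pixel's ray), 0 where there is no reading), "mtx" (3x3 intrinsics, pixels), "R" (3x3) and "t" (3): a world point X has camera coordinates R X + t. Camera axes: x right, y down, z forward; pixel columns grow to the right and rows downward; lengths in m; the calibration is good to about 2 mm. A picture is of the moment at which its call begins.
- bot.close_job(): hands the job in; it is judged then, once.
The state is a dict: "time": time; "joints": joint angles; "qd": joint speeds; "joint_torque": joint torques, N m; "position": TCP position; "ee_rot": TCP orientation; "wrist_force": force on the tool from outside, world axes, zero at the start; "moment": the same for the moment, N m; "width": finger opening in m; "grip_force": force on a finger pad.
Only numpy, scipy, OpenCV 4.12 (cv2) and the standard library are available. Lean on these libraries where they do the work, as an engineer would, in place of code of your own. Each camera call takes 0.05 s, during which the arm holds its last target. There are 200 camera calls.

## Working session

There is one attempt and no reset: what is moved stays moved. The work goes in short steps, Python scripts to look and compute and a tool call to move; the robot and the scene stay as the last step left them, time stands still between calls to the robot, and variables do not carry over. Pictures are saved under pics/ and viewed, at most 10 in all, crops included, and the job is handed in when it is done.

Besides the shell and the picture viewer there is one more tool, called after ">>>" as name(argument=value, ...), one argument or row to a line, values as JSON. servo_tool: Moves the arm, as the interface text tells. Its arguments: {"type":"object","properties":{"moves":{"type":"array","items":{"type":"object","properties":{"claw":{"type":"number"},"xyz":{"type":"array","items":{"type":"number"}},"turn":{"type":"number"}}}}},"required":["moves"]}

```bash
mkdir -p pics; ls; python3 - <<'E'
from plant import bot
import cv2,numpy as np
s=bot.sense(); print(s)
for n in ("scene","top"):
    im=bot.get_image(n); cv2.imwrite(f"pics/{n}0.png",im["frame"][...,::-1]); np.savez(f"{n}0.npz",**im)
    print(n,im["mtx"],im["R"],im["t"],(im["range_z"]>0).mean())
E
```

```text
pics
{'time': 0.0, 'joints': array([-1.29364448,  0.33290456, -0.06468787,  1.46094666,  0.02161254,
        1.34992353, -0.08846225]), 'qd': array([-0.00075037,  0.00143855,  0.00047756, -0.00014105,  0.00038727,
        0.00026983, -0.00080377]), 'joint_torque': array([-1.01361138e-04, -6.23279500e+01,  2.43035116e-02, -3.89862835e+01,
       -6.14277553e-02,  4.02714859e-02,  1.65510774e-04]), 'position': array([0.18445167, 0.59674375, 0.22173097]), 'ee_rot': array([-3.14010890e+00,  8.56304995e-05,  2.84189102e+00]), 'wrist_force': array([ 0.82049195, -0.09721538, -0.20983156]), 'moment': array([-0.02811805,  0.00960005, -0.04534311]), 'grip_force': 0.0, 'width': 0.08700373008836321}
scene [[395.48440961   0.         317.3813    ]
 [  0.         395.48440961 201.3193782 ]
 [  0.           0.           1.        ]] [[ 0.61324824  0.78965038 -0.01946463]
 [ 0.39684293 -0.32931044 -0.85677904]
 [-0.6829658   0.51769384 -0.51531622]] [-0.33967078 -0.09715703  1.47073092] 0.99597265625
top [[383.74151377   0.         317.66330901]
 [  0.         383.74151377 197.86045777]
 [  0.           0.           1.        ]] [[ 0.00964862 -0.99992526 -0.00750923]
 [-0.99895171 -0.00930262 -0.04482122]
 [ 0.04474801  0.00793382 -0.9989668 ]] [0.01794878 0.51302409 1.19008873] 0.9957109375
```

View pics/scene0.png

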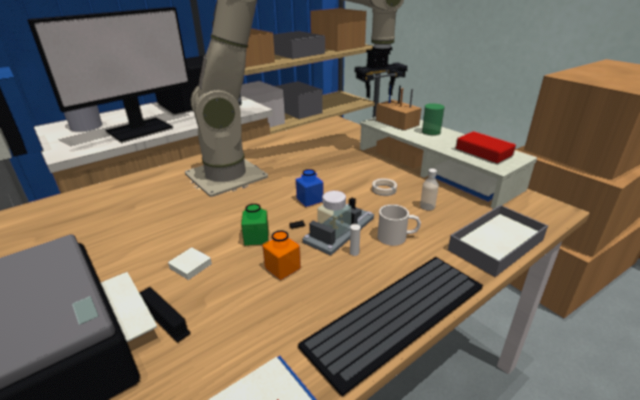

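View pics/top0.png

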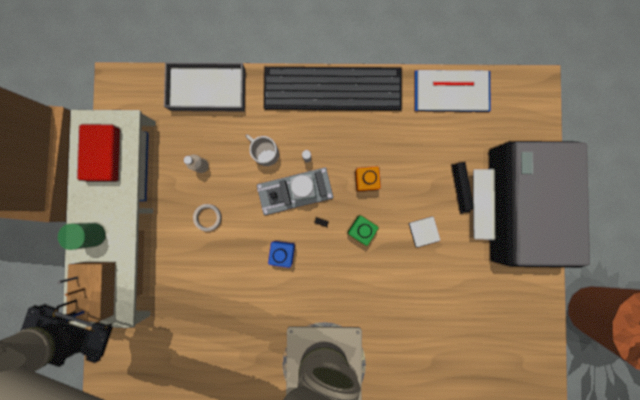

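The scene shows the clear jar with its silver cap in the grey vise: top (300,187), scene (335,205). Look-alikes are blue at top (282,254), green at (363,230) and orange at (368,178). By the description, the one in the vise with the metal cap is the target. Next I take a close crop and measure.

```bash
cat > h.py <<'E'
import numpy as np,cv2
def cloud(im):
    d=im["range_z"]; v,u=np.mgrid[:d.shape[0],:d.shape[1]]
    K=im["mtx"]; c=np.stack([(u-K[0,2])/K[0,0]*d,(v-K[1,2])/K[1,1]*d,d],-1)
    return (c-im["t"])@im["R"]   # R^T(c-t)
def ray(im,u,v,z):
    K=im["mtx"]; r=im["R"].T@np.array([(u-K[0,2])/K[0,0],(v-K[1,2])/K[1,1],1]); o=-im["R"].T@im["t"]
    return o+r*(z-o[2])/r[2]
E
python3 - <<'E'
from h import *
im=dict(np.load("top0.npz"));P=cloud(im)
sub=(slice(160,225),slice(248,345))
p=P[sub].reshape(-1,3)
def rect(m,name):
    q=(p[m][:,:2]*1000).astype(np.float32)
    if len(q)>3: print(name,len(q),cv2.minAreaRect(q),q.mean(0),p[m][:,2].mean())
z=p[:,2]
for a,b in((.12,.14),(.068,.088),(.055,.068),(.03,.05),(.012,.026)): rect((z>a)&(z<b),(a,b))
g=im["frame"][140:240,240:350,::-1]
a=cv2.resize(g,None,fx=6,fy=6,interpolation=cv2.INTER_CUBIC)
cv2.imwrite("pics/crop.png",a[:600,:660])
s=dict(np.load("scene0.npz"))
cv2.imwrite("pics/crop2.png",cv2.resize(s["frame"][180:260,280:400,::-1],None,fx=6,fy=6,interpolation=cv2.INTER_CUBIC))
E
```

```text
(0.12, 0.14) 380 ((542.366455078125, 68.07048034667969), (59.97361755371094, 59.77261734008789), 1.0887569189071655) [542.6337   68.27343] 0.12895051174108177
(0.068, 0.088) 79 ((547.9772338867188, 142.24972534179688), (201.19520568847656, 83.56941223144531), 48.48426055908203) [557.3521  157.04106] 0.07870353011607657
(0.055, 0.068) 369 ((569.8408203125, 99.4023208618164), (144.52731323242188, 177.9698486328125), 14.564330101013184) [543.93036  70.66364] 0.06275371081557363
(0.03, 0.05) 214 ((569.2117309570312, 102.2604751586914), (144.78384399414062, 173.40765380859375), 14.549551963806152) [530.34247 144.53233] 0.03998164046210097
(0.012, 0.026) 1170 ((541.1854858398438, 95.9959716796875), (241.02549743652344, 189.76519775390625), 80.46097564697266) [525.37134 101.26969] 0.01811522169820564
```

View pics/crop.png

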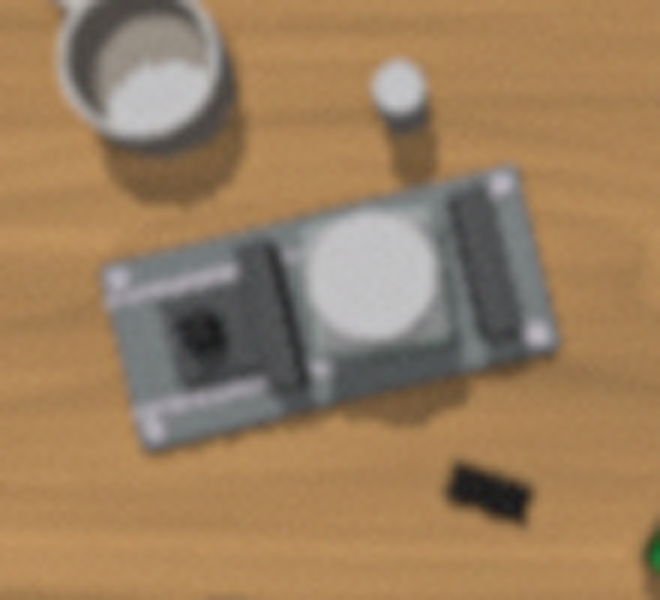

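View pics/crop2.png

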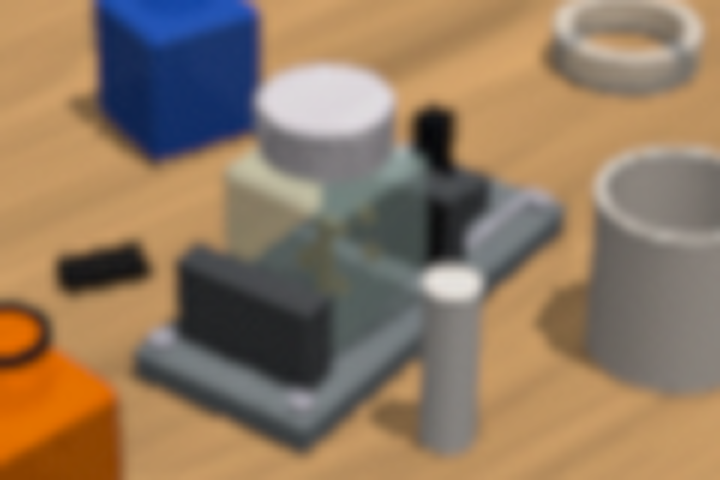

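The crops confirm the choice: clear jar with brass fasteners and a light metal cap at crop (372,275), between the fixed jaw (485,265) and the movable jaw (275,315). The post is at (200,333), with the plate corners at (105,268), (515,170), (553,350) and (150,448). The glue stick (400,88) and mug (140,65) are close by.

```bash
python3 - <<'E'
from h import *
im=dict(np.load("top0.npz"));P=cloud(im);Z=P[...,2]
c=np.array([ray(im,240+a/6-.4,140+b/6-.4,.018)[:2] for a,b in((105,268),(515,170),(553,350),(150,448))])
print(c, [np.linalg.norm(c[i]-c[(i+1)%4]) for i in range(4)])
def yaw(d): return np.degrees(np.arctan2(d[1],d[0]))
yd=(c[0]-c[1])+(c[3]-c[2]); xd=(c[0]-c[3])+(c[1]-c[2]); print("vise yaw",yaw(yd)-90,yaw(xd))
# refined: fit rect to plate pixels by depth
box=np.zeros(Z.shape,np.uint8); cv2.fillConvexPoly(box,np.int32([(240+a/6,140+b/6) for a,b in((95,258),(522,160),(563,355),(145,460))]),1)
def R(m):
    n,l,s,_=cv2.connectedComponentsWithStats((m&(box>0)).astype(np.uint8),connectivity=8)
    for i in range(1,n):
        if s[i,4]>6:
            q=(P[l==i][:,:2]*1000).astype(np.float32); print(s[i,4],cv2.minAreaRect(q),q.mean(0))
for a,b in((.008,.14),(.12,.14),(.085,.11),(.07,.084),(.058,.067),(.035,.045)): print(a,b); R((Z>a)&(Z<b))
t=np.radians((yaw(yd)-90+yaw(xd))/2)
ctr=c.mean(0); o=ctr-37.5e-3*np.array([-np.sin(t),np.cos(t)]); print("origin",o,np.degrees(t))
E
```

```text
[[ 0.55327995  0.21232687]
 [ 0.60638447 -0.00061789]
 [ 0.51272467 -0.0211555 ]
 [ 0.45990131  0.18739393]] [np.float64(0.21946653056283275), np.float64(0.09588509097740328), np.float64(0.21513523275921165), np.float64(0.09664999805520573)]
vise yaw 14.107141737772068 13.66399265780082
0.008 0.14
2287 ((535.2224731445312, 95.98469543457031), (99.89105224609375, 224.6659698486328), 14.464858055114746) [532.4041   93.65017]
0.12 0.14
380 ((542.366455078125, 68.07048034667969), (59.97361755371094, 59.77261734008789), 1.0887569189071655) [542.6337   68.27343]
0.085 0.11
147 ((543.110595703125, 68.4655532836914), (70.08857727050781, 69.7482681274414), 9.932363510131836) [531.6389   57.71719]
29 ((560.6985473632812, 102.08850860595703), (13.017786026000977, 32.68785858154297), 63.97799301147461) [563.4055  100.25078]
0.07 0.084
37 ((519.6345825195312, 156.9225616455078), (18.00395393371582, 17.623916625976562), 15.433463096618652) [519.6199  156.63475]
0.058 0.067
174 ((556.0027465820312, 14.818603515625), (75.20220947265625, 21.2028865814209), 14.519704818725586) [555.7331    14.500851]
165 ((528.4358520507812, 122.94902801513672), (76.2197265625, 20.003145217895508), 14.596314430236816) [528.3546  122.85755]
0.035 0.045
154 ((519.6813354492188, 155.51992797851562), (45.650577545166016, 43.1268310546875), 14.693270683288574) [519.2128  154.70096]
origin [0.54207198 0.05808272] 13.885567197786443
```

```bash
python3 - <<'E'
from h import *
im=dict(np.load("top0.npz"));P=cloud(im);X,Y,Z=P[...,0],P[...,1],P[...,2]
for n,(a,b,c,d) in dict(pens=(255,320,62,118),shelf=(110,260,70,150),green=(215,255,55,105),rest=(120,320,155,345)).items():
    p=P[a:b,c:d].reshape(-1,3); i=p[:,2].argmax(); q=p[p[:,2]>.16] if n!="pens" else p[p[:,2]>.1]
    print(n,p[i],(q.min(0),q.max(0)) if len(q) else "")
E
```

```text
pens [0.459059   0.01327796 1.21198828] (array([0.15965687, 0.01327796, 0.1125112 ]), array([0.459059  , 0.74091642, 1.21198828]))
shelf [0.459059   0.01327796 1.21198828] (array([0.364772  , 0.01327796, 0.16001578]), array([0.70609016, 0.68829462, 1.21198828]))
green [0.459059   0.01327796 1.21198828] (array([0.364772  , 0.01327796, 0.16001578]), array([0.459059  , 0.69432075, 1.21198828]))
rest [0.459059   0.01327796 1.21198828] (array([0.459059  , 0.01327796, 1.21198828]), array([0.459059  , 0.01327796, 1.21198828]))
```

>>> servo_tool(
  moves=[
    {"claw":-1,"xyz":[-1.2,-3.8,-0.3],"turn":0},
    {"claw":-1,"xyz":[-1.2,-3.8,-0.3],"turn":0},
    {"claw":-1,"xyz":[-1.2,-3.8,0],"turn":0},
    {"claw":-1,"xyz":[-1.2,-3.8,0],"turn":0},
    {"claw":-1,"xyz":[-1.2,-3.8,0],"turn":0},
  ],
)

```text
time: 0.6
position: [0.1856, 0.3961, 0.2281]
ee_rot: [-3.141, -0.0, 2.842]
wrist_force: [-0.2, 0.5, 1.8]
width: 0.0872
grip_force: 0.0
```

>>> servo_tool(
  moves=[
    {"claw":-1,"xyz":[-4.6,-1.5,0],"turn":0},
    {"claw":-1,"xyz":[-4.6,-1.5,0],"turn":0},
    {"claw":-1,"xyz":[-4.6,-1.5,0],"turn":0},
    {"claw":-1,"xyz":[-4.6,-1.5,0],"turn":0},
    {"claw":-1,"xyz":[-4.6,-1.5,0],"turn":0},
  ],
)

```text
time: 1.1
position: [0.3846, 0.2568, 0.2286]
ee_rot: [3.141, 0.0, 2.842]
wrist_force: [0.3, 1.6, -0.6]
width: 0.0869
grip_force: 0.0
```

>>> servo_tool(
  moves=[
    {"claw":-1,"xyz":[0,0,0],"turn":8.4},
    {"claw":-1,"xyz":[0,0,0],"turn":8.4},
    {"claw":-1,"xyz":[0,0,0],"turn":8.4},
    {"claw":-1,"xyz":[0,0,0],"turn":8.4},
    {"claw":-1,"xyz":[0,0,0],"turn":8.4},
  ],
)

```text
time: 1.6
position: [0.3832, 0.2582, 0.2283]
ee_rot: [-3.141, 0.0, 2.103]
wrist_force: [-0.1, 0.5, 0.1]
width: 0.0867
grip_force: 0.0
```

>>> servo_tool(
  moves=[
    {"claw":-1,"xyz":[0,0,0],"turn":8.1},
    {"claw":-1,"xyz":[0,0,0],"turn":8.2},
    {"claw":-1,"xyz":[0,0,0],"turn":0},
  ],
)

```text
time: 1.9
position: [0.3832, 0.2582, 0.2283]
ee_rot: [-3.141, 0.0, 1.822]
wrist_force: [0.4, -0.3, -0.2]
width: 0.0875
grip_force: 0.0
```

>>> servo_tool(
  moves=[
    {"claw":-1,"xyz":[-2.65,2.13,0.8],"turn":0},
    {"claw":-1,"xyz":[-2.65,2.13,0.8],"turn":0},
    {"claw":-1,"xyz":[-2.65,2.13,0.8],"turn":0},
    {"claw":-1,"xyz":[-2.65,2.13,0.8],"turn":0},
    {"claw":-1,"xyz":[-2.62,2.13,0.8],"turn":0},
  ],
)

```text
time: 2.4
position: [0.5205, 0.1561, 0.1881]
ee_rot: [3.142, 0.0, 1.83]
wrist_force: [0.1, 0.4, 0.0]
width: 0.0868
grip_force: 0.0
```

```bash
python3 - <<'E'
from h import *
from plant import bot
s=bot.sense(); print(s["position"],s["ee_rot"],s["joints"])
im=bot.get_image("wrist"); np.savez("w1.npz",**im); cv2.imwrite("pics/w1.png",im["frame"][...,::-1])
P=cloud(im);Z=P[...,2]
near=(np.linalg.norm(P[...,:2]-[.535,.1],axis=-1)<.2)
for a,b in((.12,.135),(.07,.084),(.055,.067)):
    n,l,st,_=cv2.connectedComponentsWithStats((near&(Z>a)&(Z<b)).astype(np.uint8))
    for i in range(1,n):
        if st[i,4]>150: print(a,st[i,4],cv2.minAreaRect((P[l==i][:,:2]*1000).astype(np.float32)))
E
```

```text
[0.5205237  0.15611678 0.18812594] [3.14157442e+00 4.50877288e-06 1.82954237e+00] [-0.74951173  0.17544284  0.42013042  1.74725809 -0.07547656  1.23474708
 -0.05143648]
0.12 1102 ((535.6387939453125, 88.07931518554688), (58.79496383666992, 22.382919311523438), 23.415616989135742)
0.07 2241 ((359.69549560546875, 130.59283447265625), (69.04097747802734, 39.524879455566406), 83.03141784667969)
0.07 420 ((629.2882690429688, 192.49551391601562), (76.83250427246094, 29.276308059692383), 79.74835968017578)
0.07 436 ((679.043212890625, 203.70632934570312), (15.583709716796875, 57.49483108520508), 32.996673583984375)
0.07 334 ((519.9864501953125, 157.78680419921875), (16.634136199951172, 17.698640823364258), 14.564019203186035)
0.055 409 ((374.0972595214844, 135.84286499023438), (30.806629180908203, 76.69188690185547), 19.506507873535156)
0.055 308 ((627.7359008789062, 193.15975952148438), (74.4786605834961, 26.893280029296875), 79.03770446777344)
0.055 354 ((680.5358276367188, 200.06900024414062), (16.085065841674805, 58.204681396484375), 24.61757469177246)
0.055 1363 ((528.959228515625, 123.94487762451172), (74.66698455810547, 20.3121395111084), 14.196981430053711)
0.055 155 ((666.5868530273438, 157.52780151367188), (41.327022552490234, 7.067440986633301), 21.942752838134766)
```

View pics/w1.png

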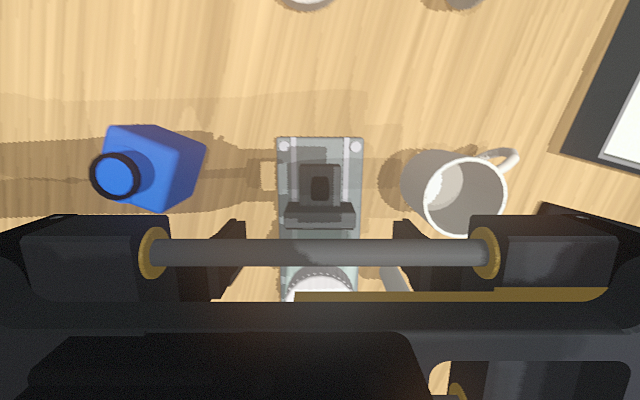

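The wrist view shows the post at (319,188), centred between the open fingers, with nothing in the way of them going down. Next I go down and pinch.

>>> servo_tool(
  moves=[
    {"claw":-1,"xyz":[0.1,-0.05,3.5],"turn":0},
    {"claw":-1,"xyz":[0,0,3.5],"turn":0},
    {"claw":-1,"xyz":[0,0,3.2],"turn":0.3},
    {"claw":-1,"xyz":[0,0,2.7],"turn":0},
    {"claw":0.3,"xyz":[0,0,0],"turn":0},
  ],
)

```text
time: 2.95
position: [0.5163, 0.157, 0.0562]
ee_rot: [-3.135, 0.001, 1.823]
wrist_force: [-0.3, -1.1, 0.2]
width: 0.0839
grip_force: 0.0
```

>>> servo_tool(
  moves=[
    {"claw":1,"xyz":[0,0,0],"turn":0},
    {"claw":1,"xyz":[0,0,0],"turn":0},
    {"claw":1,"xyz":[0,0,0],"turn":0},
    {"claw":1,"xyz":[0,0,0],"turn":0},
    {"claw":1,"xyz":[0,0,0],"turn":0},
  ],
)

```text
time: 3.45
position: [0.5192, 0.1581, 0.0602]
ee_rot: [3.141, -0.0, 1.819]
wrist_force: [-0.4, -0.2, -0.4]
width: 0.0469
grip_force: 0.0
```

>>> servo_tool(
  moves=[
    {"claw":1,"xyz":[0,0,0],"turn":0},
    {"claw":1,"xyz":[0,0,0],"turn":0},
    {"claw":1,"xyz":[0,0,0],"turn":0},
    {"claw":1,"xyz":[0,0,0],"turn":0},
    {"claw":1,"xyz":[0,0,0],"turn":0},
  ],
)

```text
time: 3.95
position: [0.5201, 0.1582, 0.0597]
ee_rot: [3.139, 0.0, 1.819]
wrist_force: [6.8, 1.7, -4.9]
width: 0.0177
grip_force: 30.0
```

>>> servo_tool(
  moves=[
    {"claw":1,"xyz":[-0.2,0,0],"turn":0},
    {"claw":1,"xyz":[-0.2,0,0],"turn":0},
    {"claw":1,"xyz":[-0.2,0,0],"turn":0},
    {"claw":1,"xyz":[-0.2,0,0],"turn":0},
    {"claw":1,"xyz":[-0.2,0,0],"turn":0},
  ],
)

```text
time: 4.45
position: [0.5216, 0.1524, 0.0597]
ee_rot: [3.139, -0.004, 1.822]
wrist_force: [2.8, 13.8, -4.8]
width: 0.0176
grip_force: 30.0
```

>>> servo_tool(
  moves=[
    {"claw":1,"xyz":[-0.2,0,0],"turn":0},
    {"claw":1,"xyz":[-0.2,0,0],"turn":0},
    {"claw":1,"xyz":[-0.15,0,0],"turn":0},
    {"claw":1,"xyz":[-0.15,0,0],"turn":0},
    {"claw":1,"xyz":[0,0,0],"turn":0},
  ],
)

```text
time: 4.95
position: [0.5233, 0.1459, 0.0598]
ee_rot: [3.139, -0.004, 1.822]
wrist_force: [1.3, 13.8, -5.3]
width: 0.0177
grip_force: 30.0
```

>>> servo_tool(
  moves=[
    {"claw":1,"xyz":[-0.15,0,0],"turn":0},
    {"claw":1,"xyz":[-0.15,0,0],"turn":0},
    {"claw":1,"xyz":[-0.15,0,0],"turn":0},
    {"claw":1,"xyz":[-0.1,0,0],"turn":0},
    {"claw":1,"xyz":[0,0,0],"turn":0},
  ],
)

```text
time: 5.45
position: [0.5246, 0.1408, 0.0597]
ee_rot: [3.139, -0.004, 1.823]
wrist_force: [2.2, 14.9, -5.6]
width: 0.0175
grip_force: 30.0
```

>>> servo_tool(
  moves=[
    {"claw":1,"xyz":[-0.1,0,0],"turn":0},
    {"claw":1,"xyz":[-0.1,0,0],"turn":0},
    {"claw":1,"xyz":[0,0,0],"turn":0},
  ],
)

```text
time: 5.75
position: [0.5251, 0.139, 0.0598]
ee_rot: [3.139, -0.005, 1.823]
wrist_force: [2.7, 15.6, -5.4]
width: 0.0178
grip_force: 30.0
```

>>> servo_tool(
  moves=[
    {"claw":1,"xyz":[-0.1,0,0],"turn":0},
    {"claw":1,"xyz":[-0.1,0,0],"turn":0},
    {"claw":1,"xyz":[0,0,0],"turn":0},
  ],
)

```text
time: 6.05
position: [0.5253, 0.1382, 0.0597]
ee_rot: [3.139, -0.006, 1.824]
wrist_force: [2.7, 18.4, -5.3]
width: 0.0179
grip_force: 30.0
```

>>> servo_tool(
  moves=[
    {"claw":1,"xyz":[-0.1,0,0],"turn":0},
    {"claw":1,"xyz":[-0.1,0,0],"turn":0},
    {"claw":1,"xyz":[0,0,0],"turn":0},
  ],
)

```text
time: 6.35
position: [0.5253, 0.1381, 0.0598]
ee_rot: [3.139, -0.008, 1.825]
wrist_force: [-0.2, 24.3, -5.4]
width: 0.0179
grip_force: 30.0
```

>>> servo_tool(
  moves=[
    {"claw":1,"xyz":[-0.1,0,0],"turn":0},
    {"claw":1,"xyz":[-0.1,0,0],"turn":0},
    {"claw":1,"xyz":[0,0,0],"turn":0},
  ],
)

```text
time: 6.65
position: [0.5253, 0.1379, 0.0598]
ee_rot: [3.139, -0.01, 1.827]
wrist_force: [-1.1, 29.2, -5.5]
width: 0.0172
grip_force: 30.0
```

>>> servo_tool(
  moves=[
    {"claw":1,"xyz":[0.4,0,0],"turn":0},
    {"claw":-0.5,"xyz":[0.3,0,0],"turn":0},
    {"claw":-1,"xyz":[0,0,0],"turn":0},
    {"claw":-1,"xyz":[0,0,0],"turn":0},
    {"claw":-1,"xyz":[0,0,0],"turn":0},
  ],
)

```text
time: 7.15
position: [0.5247, 0.1344, 0.0595]
ee_rot: [-3.141, 0.0, 1.818]
wrist_force: [0.6, -0.2, 0.2]
width: 0.0416
grip_force: 0.0
```

>>> servo_tool(
  moves=[
    {"claw":-1,"xyz":[0,0,-1],"turn":0},
    {"claw":-1,"xyz":[0,0,-4],"turn":0},
    {"claw":-1,"xyz":[0,0,-4.5],"turn":0},
    {"claw":-1,"xyz":[0,0,-4.5],"turn":0},
    {"claw":-1,"xyz":[3,-2,0],"turn":0},
  ],
)

```text
time: 7.65
position: [0.5029, 0.1566, 0.2066]
ee_rot: [3.131, -0.001, 1.812]
wrist_force: [0.2, 2.5, -0.9]
width: 0.0813
grip_force: 0.0
```

>>> servo_tool(
  moves=[
    {"claw":-1,"xyz":[4,-2,0],"turn":0},
    {"claw":-1,"xyz":[4,-2,0],"turn":0},
    {"claw":-1,"xyz":[4,-2,0],"turn":0},
    {"claw":-1,"xyz":[3,-2,0],"turn":0},
    {"claw":-1,"xyz":[0,0,0],"turn":0},
  ],
)

```text
time: 8.15
position: [0.3801, 0.2885, 0.2003]
ee_rot: [-3.142, -0.001, 1.826]
wrist_force: [0.7, -0.3, 0.0]
width: 0.087
grip_force: 0.0
```

```bash
cat > look.py <<'E'
from h import *
from plant import bot
def go(tag,rects=True):
    s=bot.sense(); print(s["position"],np.degrees(s["ee_rot"]),s["joints"])
    im=bot.get_image("top"); np.savez(tag+".npz",**im); P=cloud(im);Z=P[...,2]
    box=np.linalg.norm(P[...,:2]-[.535,.096],axis=-1)<.125
    for a,b in((.12,.14),(.092,.105),(.07,.084),(.058,.067)):
        n,l,st,_=cv2.connectedComponentsWithStats((box&(Z>a)&(Z<b)).astype(np.uint8))
        for i in range(1,n):
            if st[i,4]>20: print(a,st[i,4],cv2.minAreaRect((P[l==i][:,:2]*1000).astype(np.float32)))
    cv2.imwrite(f"pics/{tag}.png",cv2.resize(im["frame"][140:240,240:350,::-1],None,fx=6,fy=6,interpolation=cv2.INTER_CUBIC))
E
python3 -c "import look;look.go('top1')"
```

```text
[0.380099   0.28847388 0.20031557] [-1.79995230e+02 -8.27639686e-02  1.04605808e+02] [-0.98046835  0.01101295  0.23936516  1.88116063 -0.00413928  1.24913425
 -0.48489101]
0.12 381 ((548.1574096679688, 59.604610443115234), (60.361812591552734, 59.64620590209961), 0.8445611000061035)
0.092 27 ((577.2131958007812, 37.95823669433594), (33.19933319091797, 12.355984687805176), 45.592384338378906)
0.092 22 ((565.8352661132812, 95.6080551147461), (12.574312210083008, 25.20647621154785), 67.87617492675781)
0.092 93 ((529.9530639648438, 55.46935272216797), (33.318443298339844, 68.83060455322266), 16.011362075805664)
0.07 36 ((524.73828125, 136.5822296142578), (17.560562133789062, 16.927661895751953), 14.4092435836792)
0.058 171 ((556.0714721679688, 14.826709747314453), (75.30004119873047, 21.254478454589844), 14.58502197265625)
0.058 151 ((532.8931274414062, 103.71946716308594), (75.0804672241211, 18.956579208374023), 15.442886352539062)
```

View pics/top1.png

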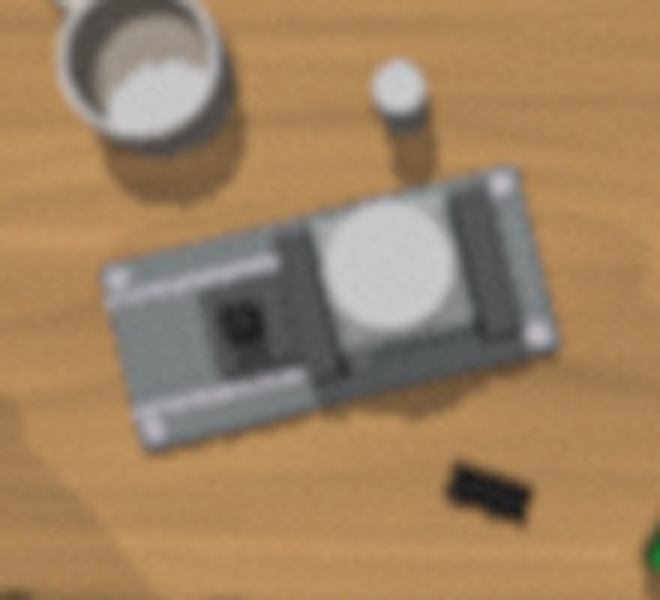

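The jar now sits square against both jaw faces: cap at crop (390,265), jaw gap closed, and post to fixed jaw 125.8 mm (125 expected). The mug, glue stick and eraser have not moved. Now to the cap.

>>> servo_tool(
  moves=[
    {"claw":-1,"xyz":[-4.4,1.75,0],"turn":0},
    {"claw":-1,"xyz":[-4.4,1.75,0],"turn":0},
    {"claw":-1,"xyz":[-4.4,1.75,0],"turn":0},
    {"claw":-1,"xyz":[-4.4,1.75,0],"turn":0},
    {"claw":-1,"xyz":[-4.4,1.75,0],"turn":0},
  ],
)

```text
time: 8.7
position: [0.5238, 0.0898, 0.2004]
ee_rot: [3.14, 0.0, 1.817]
wrist_force: [0.6, 1.6, -1.0]
width: 0.0869
grip_force: 0.0
```

>>> servo_tool(
  moves=[
    {"claw":-1,"xyz":[-4.4,1.75,0],"turn":0},
    {"claw":-1,"xyz":[0,0,0],"turn":8.5},
    {"claw":-1,"xyz":[0,0,0],"turn":8.5},
    {"claw":-1,"xyz":[0,0,0],"turn":8.5},
    {"claw":-1,"xyz":[0,0,0],"turn":8.5},
  ],
)

```text
time: 9.2
position: [0.5505, 0.0529, 0.2001]
ee_rot: [3.141, 0.0, 1.217]
wrist_force: [0.4, 0.6, -0.1]
width: 0.0868
grip_force: 0.0
```

>>> servo_tool(
  moves=[
    {"claw":-1,"xyz":[0,0,0],"turn":0},
    {"claw":-1,"xyz":[0,0,0],"turn":0},
  ],
)

```text
time: 9.4
position: [0.5503, 0.0539, 0.1999]
ee_rot: [3.141, 0.0, 1.229]
wrist_force: [0.0, 0.6, -0.3]
width: 0.087
grip_force: 0.0
```

>>> servo_tool(
  moves=[
    {"claw":-1,"xyz":[0.47,-0.39,1.5],"turn":0},
    {"claw":-1,"xyz":[0,0,1.5],"turn":0},
    {"claw":-1,"xyz":[0,0,0],"turn":0},
  ],
)

```text
time: 9.7
position: [0.547, 0.0602, 0.168]
ee_rot: [-3.139, 0.002, 1.229]
wrist_force: [-0.4, 0.2, -0.4]
width: 0.0875
grip_force: 0.0
```

```bash
python3 - <<'E'
from h import *
from plant import bot
s=bot.sense(); print(s["position"],np.degrees(s["ee_rot"]),s["joints"],s["moment"])
for n in("wrist","scene"):
    im=bot.get_image(n);P=cloud(im);Z=P[...,2]
    m=(np.linalg.norm(P[...,:2]-[.548,.06],axis=-1)<.04)&(Z>.1265)&(Z<.132)
    q=(P[m][:,:2]*1000).astype(np.float32); print(n,len(q),q.min(0),q.max(0),cv2.minEnclosingCircle(q))
    cv2.imwrite(f"pics/{n}2.png",im["frame"][...,::-1])
E
```

```text
[0.54702645 0.06020517 0.16804294] [-1.79870022e+02  1.01654110e-01  7.04147550e+01] [-0.69721058  0.22328001  0.57977247  1.7590412  -0.12990083  1.20053799
 -0.42314788] [-0.08381287  0.11171863  0.00612132]
wrist 4694 [517.31335   35.400623] [579.3869    92.066536] ((548.3555908203125, 61.04993438720703), 31.042369842529297)
scene 217 [519.11755   26.930365] [582.4881   89.81945] ((550.8207397460938, 58.275177001953125), 31.749719619750977)
```

View pics/scene2.png

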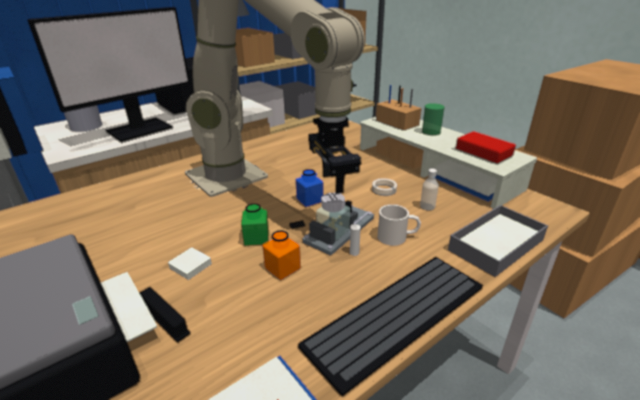

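The scene view shows the gripper over the cap at (335,200) with clear space around it. The cap centre is about (548.3, 60.3) mm, so I go down.

>>> servo_tool(
  moves=[
    {"claw":-1,"xyz":[0.05,0.12,2],"turn":0},
    {"claw":-1,"xyz":[0,0,2],"turn":0},
    {"claw":-1,"xyz":[0,0,1.6],"turn":0},
    {"claw":-1,"xyz":[0,0,1.2],"turn":0},
    {"claw":-1,"xyz":[0,0,0],"turn":0},
  ],
)

```text
time: 10.3
position: [0.5489, 0.0605, 0.1008]
ee_rot: [-3.14, 0.001, 1.226]
wrist_force: [0.2, 0.6, 0.5]
width: 0.087
grip_force: 0.0
```

>>> servo_tool(
  moves=[
    {"claw":-0.2,"xyz":[0,0,0],"turn":0},
    {"claw":0,"xyz":[0,0,0],"turn":0},
    {"claw":1,"xyz":[0,0,0],"turn":0},
    {"claw":1,"xyz":[0,0,0],"turn":0},
    {"claw":1,"xyz":[0,0,0],"turn":0},
  ],
)

```text
time: 10.8
position: [0.5491, 0.061, 0.102]
ee_rot: [-3.141, -0.001, 1.226]
wrist_force: [-3.5, 0.5, 4.8]
width: 0.062
grip_force: 30.0
```

>>> servo_tool(
  moves=[
    {"claw":1,"xyz":[0,0,0],"turn":0},
    {"claw":1,"xyz":[0,0,0],"turn":0},
    {"claw":1,"xyz":[0,0,0],"turn":0},
  ],
)

```text
time: 11.1
position: [0.5492, 0.061, 0.102]
ee_rot: [-3.141, -0.001, 1.226]
wrist_force: [-3.3, 0.3, 5.9]
width: 0.0621
grip_force: 30.0
```

>>> servo_tool(
  moves=[
    {"claw":1,"xyz":[0,0,0],"turn":-3},
    {"claw":1,"xyz":[0,0,0],"turn":-3},
    {"claw":1,"xyz":[0,0,0],"turn":-3},
    {"claw":1,"xyz":[0,0,0],"turn":-3},
    {"claw":1,"xyz":[0,0,0],"turn":-3},
  ],
)

```text
time: 11.6
position: [0.5496, 0.0609, 0.1021]
ee_rot: [3.141, -0.001, 1.489]
wrist_force: [-0.2, 0.5, 3.3]
width: 0.0617
grip_force: 30.0
```

```bash
python3 -c "import look;s=look.bot.sense();print(s['moment'],s['wrist_force'],s['position'],s['ee_rot']);look.go('top2')"
```

```text
[ 0.10686248  0.33523931 -0.20543994] [-0.2216994   0.48328485  3.26364263] [0.54960809 0.06092839 0.10205995] [ 3.14105452e+00 -7.16607503e-04  1.48930708e+00]
[0.54960809 0.06092839 0.10205995] [ 1.79969167e+02 -4.10585855e-02  8.53310098e+01] [-0.6391178   0.29558316  0.52183773  1.8230325  -0.16735742  1.06576448
 -0.13625517]
0.058 37 ((543.3692626953125, 2.2161452770233154), (48.10537338256836, 9.04449462890625), 0.6007590293884277)
```

>>> servo_tool(
  moves=[
    {"claw":1,"xyz":[0,0,0],"turn":-4},
    {"claw":1,"xyz":[0,0,0],"turn":-4},
    {"claw":1,"xyz":[0,0,0],"turn":-4},
    {"claw":1,"xyz":[0,0,0],"turn":-4},
    {"claw":1,"xyz":[0,0,0],"turn":-4},
  ],
)

```text
time: 12.15
position: [0.5498, 0.0609, 0.1021]
ee_rot: [3.141, -0.0, 1.838]
wrist_force: [-0.7, 0.3, 3.7]
width: 0.062
grip_force: 30.0
```

>>> servo_tool(
  moves=[
    {"claw":1,"xyz":[0,0,0],"turn":-4},
    {"claw":1,"xyz":[0,0,0],"turn":-4},
    {"claw":1,"xyz":[0,0,0],"turn":-4},
    {"claw":1,"xyz":[0,0,0],"turn":-4},
    {"claw":1,"xyz":[0,0,0],"turn":-2},
  ],
)

```text
time: 12.65
position: [0.5497, 0.061, 0.1023]
ee_rot: [3.141, -0.0, 2.152]
wrist_force: [-1.8, 0.9, 6.4]
width: 0.0617
grip_force: 30.0
```

```bash
cat > m.py <<'E'
from plant import bot
import numpy as np
s=bot.sense();print(s['time'],s['moment'],s['wrist_force'],s['position'],np.degrees(s['ee_rot']))
E
python3 m.py
```

```text
12.65 [ 0.01944787  0.60124062 -0.18130019] [-1.82494435  0.89006571  6.43259368] [0.54967713 0.06095986 0.10225243] [ 1.79940189e+02 -1.23603222e-02  1.23304637e+02]
```

>>> servo_tool(
  moves=[
    {"claw":1,"xyz":[0,0,0],"turn":-3},
    {"claw":1,"xyz":[0,0,0],"turn":-3},
    {"claw":1,"xyz":[0,0,0],"turn":0},
  ],
)

```text
time: 12.95
position: [0.5497, 0.061, 0.1026]
ee_rot: [3.14, -0.0, 2.256]
wrist_force: [-4.0, 0.2, 9.5]
width: 0.062
grip_force: 30.0
```

```bash
python3 m.py
```

```text
12.95 [0.03399255 0.87838217 0.09088471] [-3.95255354  0.23460279  9.53274515] [0.54974921 0.06101657 0.10262886] [ 1.79928118e+02 -4.66802422e-03  1.29277251e+02]
```

>>> servo_tool(
  moves=[
    {"claw":1,"xyz":[0,0,0],"turn":-3},
    {"claw":1,"xyz":[0,0,0],"turn":-1.5},
    {"claw":1,"xyz":[0,0,0],"turn":0},
  ],
)

```text
time: 13.25
position: [0.5498, 0.0612, 0.1029]
ee_rot: [3.14, -0.0, 2.334]
wrist_force: [-5.1, 1.9, 12.7]
width: 0.0617
grip_force: 30.0
```

```bash
python3 m.py
```

```text
13.25 [ 0.14032634  1.15841299 -0.05686285] [-5.05157963  1.93378809 12.67055975] [0.54980256 0.0612033  0.10293338] [ 1.79908405e+02 -8.24964222e-03  1.33726592e+02]
```

>>> servo_tool(
  moves=[
    {"claw":1,"xyz":[0,0,0],"turn":-2},
    {"claw":1,"xyz":[0,0,0],"turn":0},
    {"claw":1,"xyz":[0,0,-0.1],"turn":0},
    {"claw":1,"xyz":[0,0,-0.1],"turn":0},
    {"claw":1,"xyz":[0,0,0],"turn":0},
  ],
)

```text
time: 13.75
position: [0.5498, 0.0612, 0.1047]
ee_rot: [3.14, -0.0, 2.368]
wrist_force: [-3.0, 1.8, 10.0]
width: 0.0621
grip_force: 30.0
```

```bash
python3 m.py
```

```text
13.75 [0.06942024 0.95871501 0.01273165] [-2.97280916  1.76707876 10.03984268] [0.54976098 0.0612224  0.10471478] [ 1.79916182e+02 -9.71564612e-04  1.35680652e+02]
```

>>> servo_tool(
  moves=[
    {"claw":1,"xyz":[0,0,-0.15],"turn":0},
    {"claw":1,"xyz":[0,0,-0.15],"turn":0},
    {"claw":1,"xyz":[0,0,-0.15],"turn":0},
    {"claw":1,"xyz":[0,0,-0.15],"turn":0},
    {"claw":1,"xyz":[0,0,0],"turn":0},
  ],
)

```text
time: 14.25
position: [0.5494, 0.0607, 0.1096]
ee_rot: [3.141, 0.0, 2.369]
wrist_force: [0.5, 0.5, -0.6]
width: 0.0619
grip_force: 30.0
```

>>> servo_tool(
  moves=[
    {"claw":1,"xyz":[0,0,-0.4],"turn":0},
    {"claw":1,"xyz":[0,0,-0.4],"turn":0},
    {"claw":1,"xyz":[0,0,-0.4],"turn":0},
    {"claw":1,"xyz":[0,0,-0.4],"turn":0},
    {"claw":1,"xyz":[0,0,-0.4],"turn":0},
  ],
)

```text
time: 14.75
position: [0.5494, 0.0607, 0.13]
ee_rot: [3.141, 0.0, 2.369]
wrist_force: [0.9, 0.0, -1.4]
width: 0.0617
grip_force: 30.0
```

>>> servo_tool(
  moves=[
    {"claw":1,"xyz":[0,0,-0.4],"turn":0},
    {"claw":1,"xyz":[0,0,-0.4],"turn":0},
    {"claw":1,"xyz":[0,0,-0.4],"turn":0},
    {"claw":1,"xyz":[0,0,-0.15],"turn":0},
    {"claw":1,"xyz":[0,0,0],"turn":0},
  ],
)

```text
time: 15.25
position: [0.5495, 0.0608, 0.1433]
ee_rot: [3.141, 0.0, 2.369]
wrist_force: [0.3, -0.1, -0.6]
width: 0.0621
grip_force: 30.0
```

>>> servo_tool(
  moves=[
    {"claw":1,"xyz":[0,0,0],"turn":0},
    {"claw":1,"xyz":[0,0,0],"turn":0},
    {"claw":1,"xyz":[0,0,0],"turn":0},
    {"claw":1,"xyz":[0,0,0],"turn":0},
    {"claw":1,"xyz":[0,0,0],"turn":0},
  ],
)

```text
time: 15.75
position: [0.5493, 0.0608, 0.143]
ee_rot: [3.142, -0.0, 2.369]
wrist_force: [0.1, -0.6, -0.4]
width: 0.0617
grip_force: 30.0
```

```bash
python3 m.py; python3 - <<'E'
from h import *
from plant import bot
im=bot.get_image("scene");P=cloud(im)
m=(np.linalg.norm(P[...,:2]-[.55,.06],axis=-1)<.04)&(P[...,2]>.155)&(P[...,2]<.18)
print(m.sum(), np.median(P[m][:,2]))
cv2.imwrite("pics/s3.png",cv2.resize(im["frame"][150:260,270:410,::-1],None,fx=5,fy=5,interpolation=cv2.INTER_CUBIC))
E
```

```text
15.75 [-0.0085605   0.0327599   0.04271119] [ 0.10740043 -0.64070118 -0.41545641] [0.54934867 0.06075201 0.14300073] [ 1.79998529e+02 -5.33247971e-03  1.35725539e+02]
370 0.1693612243897043
```

View pics/s3.png

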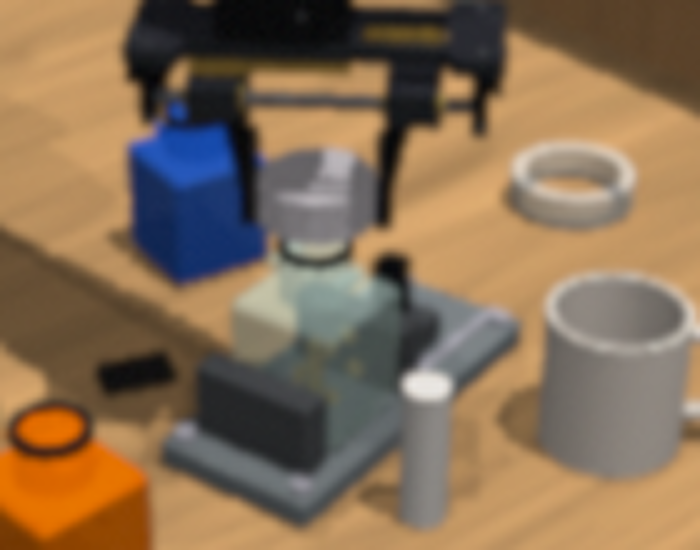

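The cap hangs level in the fingers at crop (315,195), clear above the jar's neck at (315,245). The jar is still between the jaws and the other things have not moved. The cap's top is at about 0.170 m, so its lower edge is at about 0.144 m, 2 cm above the mouth.

```bash
python3 -c "
from plant import bot
print(bot.close_job())"
```

```text
the job is handed in; nothing more can be done
None
```

The job is handed in at about 16 s: the jaw is fully home on the squared-up jar, and the cap, unscrewed about 65° counterclockwise and lifted straight up, is held level about 2 cm above the jar's mouth.

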